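Offer up the pump cover to its hinge

TASK

Refit the flip-up cover of the pump module: pick up the cover whose hinge leaf has one single knuckle in the middle, bring it level and right way up to the module and put its knuckle between the two knuckles on the module's front, so that the holes line up and the hinge pin could be slid through. Hold it steady there for a couple of seconds, without leaning it on the module, and finish while still holding it in the gripper, for a colleague to fit the pin. Do not ram the module, and leave the pin, the other cover and everything else where they lie.

Things in the scene. Friction and masses are not known exactly. Their poses are not given: they have to be found in the camera images.
- cover: loose cover, 150-310 g: white plate 110 x 90 x 8 mm (x, y, z) with a grip rib on top, 60 mm along x, 14 mm thick (y), 8 to 42 mm above the underside. Plate spans x -60 to +50 mm; a steel leaf at its +x end has one knuckle in the middle: tube along y, 30 mm long, 22 mm outside, 14 mm hole. Origin: underside, below mid-rib; z up. Lies flat, +x roughly away from robot, left or right of the hinge
- cover_hole (a point): centre of the hole in the cover's knuckle, 66 mm along +x and 11 mm above the cover's origin; the hole runs along the cover's y
- jamb: fixed pump module: white box 140 x 180 x 112 mm, front (-x side) at x = +20.5 mm. On the front, two steel knuckles (tubes along y, 25 mm long, 22 mm outside, 14 mm hole) with a 34 mm gap, open to the front, above and below; the leaf plate is 16.5 mm behind the hole axis. Origin: on the bench below the middle of the gap; z up. The cover fits with its x, y, z parallel to the module's
- jamb_hole (a point): point on the hole axis midway between the module's two knuckles, 120 mm above the bench; the axis runs along the module's y
- spare_cover: another cover of the same plate and rib, but with two 20 mm knuckles at the edges of its leaf and none in the middle: it does not fit; leave it. Origin and axes as for the cover
- hinge_pin: steel hinge pin, 10 mm diameter, 100 mm long, lying on the bench roughly along x in front of the module; leave it. Origin on its underside, at mid length
- cap_near: blue screw cap, 34 mm diameter, 18 mm high, on the bench in front of and below the module's hinge; leave it
- cap_side: the same kind of cap, farther to the left; leave it
- bottle: bottle 64 mm diameter, 130 mm high, standing left of the module; leave it
- screwdriver: screwdriver lying on the right; leave it
- dish: small white dish, 90 mm diameter, 30 mm high, right of the module; leave it
Not all that is in view belongs to the job. What is shaped like the cover but green or yellow is not meant. What is shaped like the jamb but yellow is not meant.

How it is judged (in metres and radians):
On the way, in this order (a step that is already met when the one before it is completed fails the run):
1. the cover is lifted clear of the bench in the gripper, before it is at the hinge (height (world z) of cover above 0.04 m and contact force between the fingers and cover above 1 N and distance between cover_hole and jamb_hole above 0.03 m), for 0.1 s.
2. the holes are lined up, the cover held level and still (distance between cover_hole and jamb_hole below 0.004 m and angle between the y axis of cover and the y axis of jamb, either way round below 0.08 rad and angle between cover's own z axis and vertical below 0.15 rad and contact force between the fingers and cover above 2 N and contact force between cover and jamb below 8 N and linear speed of cover below 0.02 m/s), for 1.5 s.
At the end, for the whole second after the job is handed in: Hole centres within 4 mm, hole axes within 0.08 rad, cover level within 0.15 rad and right way up, still, over 100 mm up, gripped with over 2 N, under 8 N on the module; for 1.5 s before and through the last second. Other things within 30 mm of their starts (all of step 2 and height (world z) of cover above 0.1 m and distance of each of hinge_pin, cap_near, cap_side, bottle, screwdriver, dish, spare_cover from where it was at the start of the episode below 0.03 m); the arm keeps its last pose, push and grip.
It fails at once if the cover or the robot rams the module (over 40 N) (contact force between any of cover, the arm, the fingers and jamb above 40 N).
It fails at once if another thing is knocked away (over 60 mm) (distance of any of hinge_pin, cap_near, cap_side, bottle, screwdriver, dish, spare_cover from where it was at the start of the episode above 0.06 m).
It also fails if it takes over 51 s, if anything falls off the work surface, if the arm or the gripper's body presses on something with over 40 N, if the wrist force passes 120 N, or if a joint passes its speed limit or range.

ROBOT

A 6-joint arm with a two-finger parallel gripper is mounted at the origin on the work surface. World frame = base frame: x ahead of the robot, y to its left, z up, the work surface at z = 0. Lengths are in m, angles in degrees, forces in N, time in s.
With the tool pointing down it reaches from about 0.4 to 0.825 m from the base axis. Payload 7 kg.
Tool frame: the origin (TCP) lies at the very end of the fingers, on their centre line; the grasp point (between the pads) lies hold_point_z behind it (hold_point_z is the distance from the TCP to the grasp point, in m); z points along the fingers, y is the line along which they close (so a half turn about z gives the same grasp; the last joint's range is limited). The gripper opens to 88 mm and grips with 3 to 60 N. Pads are 19 mm wide; open, the fingers measure 130 mm over their backs; the gripper's body (78 mm by 193 mm) begins 47 mm behind the grasp point.
Start: joints at [-59.066, 20.546, 0.682, 0, -70.136, -16.507], TCP at [0.168, -0.654, 0.227] pointing down, gripper open.
Joint ranges: [-176.03, 176.03], [-82.01, 121.73], [-58.28, 71.71], [-173.87, 95.51], [-174.79, -0.11], [-173.66, 173.66]. Speed limits (degrees/s): [136.94, 136.94, 172.46, 180, 180, 180].

INTERFACE

Orientations are given as [roll, pitch, yaw] about the fixed x, y, z axes, in that order (R = Rz(yaw) Ry(pitch) Rx(roll)).
In Python, from plant import get_obs, snapshot, close_job, hold_point_z gives the robot as it stands.
- The arm moves only by the tool play_rows, never from a script. Its argument "commands" is a list that holds one entry, the list of rows, each a list of 7 numbers: the shift along the tool's x, y, z in cm, then the turn, a rotation vector about the tool's x, y, z in degrees, then the opening, from 0 (shut) to 1 (fully open). In form: [[[x, y, z, ax, ay, az, fingers], ...]]. A call has 1 to 20 rows; each row is the pose to reach, as a shift and turn from the pose commanded when the call began, along the tool's axes at that moment; what a row does not reach only later rows make up. A row lasts 1/12 s, in which the tool goes at most 41.7 mm and 7.16 degrees, less where a joint would pass 70% of its speed; a pose out of reach is approached as far as the arm can. A call with a gripper value outside its range is refused whole. The fingers move at their own pace and stop on an object; the grip force is fixed at half the most. Time passes only in rows, so rows that repeat a pose let the fingers close. It gives the time, the measured TCP pose, the force, the opening and the grip force at its end, in the units of the state.
- get_obs(): the state, without advancing time (a new reading comes with each control period).
- snapshot(name): name is "scene" or "side" or "wrist"; returns a dict with "frame" (420x560x3 uint8, red, green, blue), "camera_matrix" (3x3 intrinsics, pixels), "origin" and "attitude" of the camera in the world. Camera axes: x right, y down, z forward; pixel columns grow to the right and rows downward; lengths in m; the calibration is good to about 2 mm. A picture is of the moment at which its call begins. There is no depth.
- close_job(): hands the job in; it is judged then, once.
The state is a dict: "clock": time; "joint_pos": joint angles; "qvel": joint speeds; "tau": joint torques, N m; "tool_pos": TCP position; "orientation": TCP orientation; "force": force on the tool from outside, world axes, zero at the start; "moment": the same for the moment, N m; "opening": finger opening in m; "gripper_force": force on a finger pad.
Only numpy, scipy, OpenCV 4.12 (cv2) and the standard library are available. Lean on these libraries where they do the work, as an engineer would, in place of code of your own. Each camera call takes 0.05 s, during which the arm holds its last target. There are 200 camera calls.

## Working session

There is one attempt and no reset: what is moved stays moved. The work goes in short steps, Python scripts to look and compute and a tool call to move; the robot and the scene stay as the last step left them, time stands still between calls to the robot, and variables do not carry over. Pictures are saved under pics/ and viewed, at most 10 in all, crops included, and the job is handed in when it is done.

Besides the shell and the picture viewer there is one more tool, called as name([rows], argument=value, ...), one row to a line, values as JSON. play_rows: Moves the arm, as the interface text tells. Its arguments: {"type":"object","properties":{"commands":{"type":"array","items":{"type":"array","items":{"type":"array","items":{"type":"number"}}}}},"required":["commands"]}

```bash
mkdir -p pics
cat > h.py <<'E'
import numpy as np, cv2
from scipy.spatial.transform import Rotation as R
from plant import get_obs, snapshot, close_job, hold_point_z
def snap(n,f=None):
    s=snapshot(n)
    if f: cv2.imwrite('pics/'+f,cv2.cvtColor(s['frame'],cv2.COLOR_RGB2BGR)); np.savez('pics/'+f[:-4]+'.npz',**s)
    return s
def load(f): return dict(np.load('pics/'+f+'.npz'))
def att(s):
    a=np.array(s['attitude'])
    return a if a.shape==(3,3) else R.from_euler('xyz',a,degrees=True).as_matrix()
def ray(s,p):
    d=np.linalg.inv(s['camera_matrix'])@np.array([p[0],p[1],1.]); d=att(s)@d
    return np.array(s['origin']),d/np.linalg.norm(d)
def plane(s,p,z):
    o,d=ray(s,p); return o+d*(z-o[2])/d[2]
def proj(s,P):
    c=att(s).T@(np.array(P)-s['origin']); u=np.array(s['camera_matrix'])@c; return u[:2]/u[2]
def two(s1,p1,s2,p2):
    A=[];b=[]
    for s,p in((s1,p1),(s2,p2)):
        o,d=ray(s,p); M=np.eye(3)-np.outer(d,d); A.append(M); b.append(M@o)
    x=np.linalg.lstsq(np.vstack(A),np.hstack(b),rcond=None)[0]
    return x,[np.linalg.norm(A[i]@x-b[i]) for i in (0,1)]
E
python3 - <<'E'
from h import *
print(get_obs(),hold_point_z)
for n in('scene','side','wrist'):
    s=snap(n,n+'0.png'); print(n,s['origin'],s['attitude'],s['camera_matrix'])
E
```

```text
{'clock': 0.0, 'joint_pos': array([-5.90659321e+01,  2.05913054e+01,  6.32891371e-01, -1.81612779e-02,
       -7.01378179e+01, -1.65067483e+01]), 'qvel': array([ 0.04663891, -0.00120703, -0.01922743, -0.04055637,  0.01695704,
       -0.06842103]), 'tau': array([ 5.15685842e-04, -5.82707334e+01,  2.93053633e+01,  6.99657887e+00,
        6.85199499e-03, -1.77102997e-04]), 'tool_pos': array([ 0.16800684, -0.65323576,  0.22562363]), 'orientation': array([ 1.79902883e+02, -1.09754829e-02, -1.65578856e+02]), 'force': array([0.1986241 , 0.47801809, 0.37159856]), 'moment': array([ 0.01746073, -0.00039071,  0.04208398]), 'gripper_force': 0.0, 'opening': 0.08751280357674952} 0.0188
scene [ 1.0726645  -0.69077667  1.00989817] [-133.51943312    0.46731952   42.28028681] [[488.0230964    0.         278.19806927]
 [  0.         488.0230964  207.86352044]
 [  0.           0.           1.        ]]
side [0.12489658 0.86193051 1.00955555] [-134.8121922    -0.62398988 -157.87141362] [[390.76808719   0.         282.27281963]
 [  0.         390.76808719 208.88715851]
 [  0.           0.           1.        ]]
wrist [ 0.09925233 -0.67113695  0.38327491] [ 1.64754061e+02 -4.48276620e-02  1.04349988e+02] [[327.36322823   0.         278.59041592]
 [  0.         327.36322823 206.13992843]
 [  0.           0.           1.        ]]
```

View pics/scene0.png

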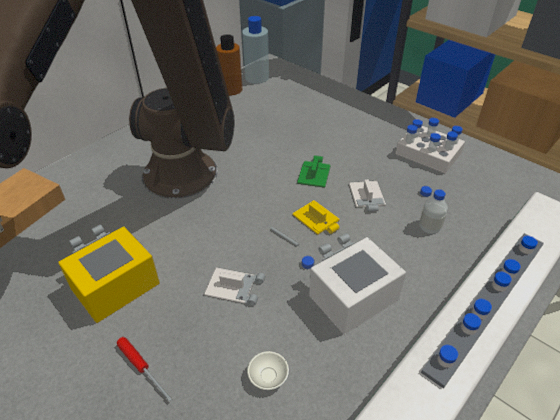

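View pics/side0.png

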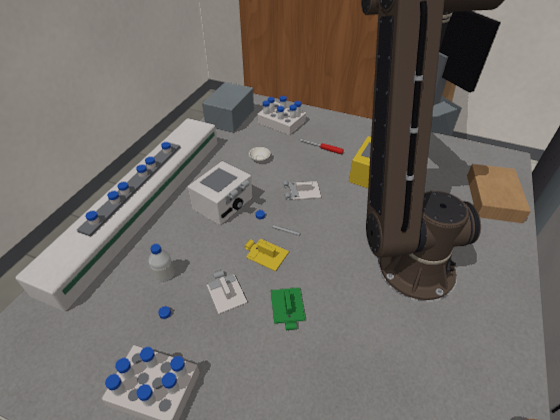

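Scene view: the white covers are at (232,286), with two knuckles at (260,280) and (250,300), so the spare, and at (367,195), with one knuckle at about (372,208), so the target. The lookalikes are green at (315,173) and yellow at (316,217). The jamb is the white box at (357,282), with knuckles at (325,249) and (345,239). The yellow box at (110,270) is a decoy. In the side view the target is at (226,292). Next is a close crop to check.

Run:
```python
from h import *
a=cv2.imread('pics/scene0.png');b=cv2.imread('pics/side0.png')
f=lambda i,x,y,w,h:cv2.resize(i[y:y+h,x:x+w],(400,300),interpolation=cv2.INTER_CUBIC)
o=np.vstack([np.hstack([f(a,335,165,64,48),f(a,300,225,64,48)]),np.hstack([f(b,195,265,64,48),f(b,202,160,64,48)])])
cv2.imwrite('pics/crop1.png',o)
```

```text
(no output)
```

View pics/crop1.png

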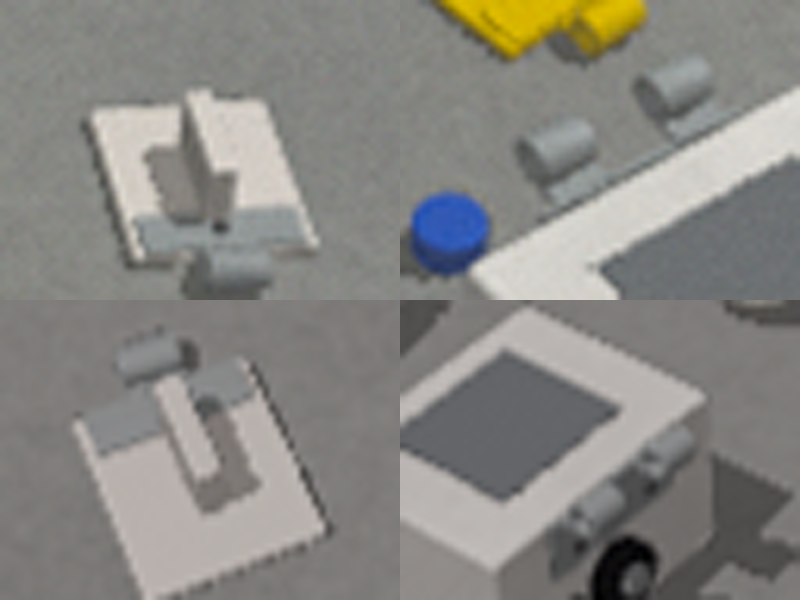

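Crop check: the target has a single mid knuckle (scene about (371,208), side about (220,273)), so the choice is right. The jamb knuckles are clear in both views, and I'll measure them now.

Run:
```python
from h import *
a=load('scene0');b=load('side0')
A=lambda x,y:(335+x/6.25,165+y/6.25)
J=lambda x,y:(300+x/6.25,225+y/6.25)
B=lambda x,y:(195+x/6.25,265+y/6.25)
K=lambda x,y:(202+x/6.25,160+y/6.25)
r=lambda v:np.round(v,4)
for p in[(95,107),(265,100),(317,242),(134,250)]: print('cover scene',r(plane(a,A(*p),.008)))
for p in[(75,122),(245,62),(328,226),(148,298)]: print('cover side',r(plane(b,B(*p),.008)))
print('knuckle',two(a,A(230,272),b,B(155,57)))
print('rib top ends',r(plane(a,A(198,95),.042)),r(plane(a,A(225,172),.042)),r(plane(b,B(165,82),.042)),r(plane(b,B(205,175),.042)))
k1=two(a,J(155,148),b,K(268,155));k2=two(a,J(277,87),b,K(198,210));print(k1,k2)
# jamb top mask corners
for n,s,c in(('sc',a,(357,282)),('si',b,(221,192))):
    g=s['frame'].astype(int); m=((g.min(2)>165)).astype(np.uint8)
    cs=cv2.findContours(m,cv2.RETR_EXTERNAL,cv2.CHAIN_APPROX_NONE)[0]
    for q in cs:
        if cv2.contourArea(q)>300:
            ap=cv2.approxPolyDP(cv2.convexHull(q),4,True)[:,0]
            if abs(ap.mean(0)-c).max()<60: print(n,ap.tolist(),[r(plane(s,p,.112)).tolist() for p in ap])
```

```text
cover scene [0.4467 0.3227 0.008 ]
cover scene [0.5075 0.3842 0.008 ]
cover scene [0.5852 0.3127 0.008 ]
cover scene [0.5231 0.2497 0.008 ]
cover side [0.5826 0.3141 0.008 ]
cover side [0.5226 0.2509 0.008 ]
cover side [0.444  0.3194 0.008 ]
cover side [0.5037 0.385  0.008 ]
knuckle (array([0.56569692, 0.2662761 , 0.00879405]), [np.float64(0.0008929171468537201), np.float64(0.0008929171468542308)])
rib top ends [0.5001 0.3291 0.042 ] [0.5422 0.2908 0.042 ] [0.539  0.2966 0.042 ] [0.4972 0.3352 0.042 ]
(array([ 0.61719992, -0.03211306,  0.11815438]), [np.float64(0.00013154787531332915), np.float64(0.0001315478753134043)]) (array([0.63264997, 0.02426665, 0.1191033 ]), [np.float64(0.0012870084134574194), np.float64(0.0012870084134576501)])
sc [[367, 237], [405, 272], [348, 307], [312, 267]] [[0.6686, 0.0738, 0.112], [0.7991, 0.0404, 0.112], [0.7584, -0.128, 0.112], [0.6276, -0.0932, 0.112]]
si [[249, 175], [216, 202], [188, 186], [220, 162]] [[0.6302, -0.0916, 0.112], [0.6706, 0.0762, 0.112], [0.7983, 0.0433, 0.112], [0.7611, -0.1175, 0.112]]
```

```bash
cat >> h.py <<'E'
def mv(*tg):  # targets (x,y,z,yaw[,pitch roll 0/180]) -> tool-frame shift cm, rotvec deg from measured pose
    o=get_obs(); T=R.from_euler('xyz',o['orientation'],degrees=True)
    print('t',round(o['clock'],2),'pos',np.round(o['tool_pos'],4),'rpy',np.round(o['orientation'],2),'F',np.round(o['force'],1),'op',round(o['opening'],4),'gf',round(o['gripper_force'],1))
    for t in tg:
        G=R.from_euler('xyz',[180,0,t[3]],degrees=True)
        print(t,np.round(T.inv().apply(np.array(t[:3])-o['tool_pos'])*100,2),np.round((T.inv()*G).as_rotvec(degrees=True),2))
E
python3 -c "
from h import *
mv((.45,-.15,.25,-110),(.50,.32,.25,-42.3))"
```

```text
t 0.15 pos [ 0.168  -0.6534  0.2258] rpy [ 1.7993e+02 -1.0000e-02 -1.6558e+02] F [ 0.6  0.6 -0.4] op 0.0876 gf 0.0
(0.45, -0.15, 0.25, -110) [-39.84  41.73  -2.37] [ 7.000e-02  3.000e-02 -5.558e+01]
(0.5, 0.32, 0.25, -42.3) [-56.39  86.01  -2.32] [ 5.0000e-02  7.0000e-02 -1.2328e+02]
```

play_rows([
  [[-39.8,41.7,-2.4,0,0,-55.6,1],[-39.8,41.7,-2.4,0,0,-55.6,1],[-39.8,41.7,-2.4,0,0,-55.6,1],[-39.8,41.7,-2.4,0,0,-55.6,1],[-39.8,41.7,-2.4,0,0,-55.6,1],[-39.8,41.7,-2.4,0,0,-55.6,1],[-39.8,41.7,-2.4,0,0,-55.6,1],[-39.8,41.7,-2.4,0,0,-55.6,1],[-39.8,41.7,-2.4,0,0,-55.6,1],[-39.8,41.7,-2.4,0,0,-55.6,1],[-39.8,41.7,-2.4,0,0,-55.6,1],[-39.8,41.7,-2.4,0,0,-55.6,1],[-39.8,41.7,-2.4,0,0,-55.6,1],[-39.8,41.7,-2.4,0,0,-55.6,1],[-56.4,86.0,-2.3,0,0,-123.3,1],[-56.4,86.0,-2.3,0,0,-123.3,1],[-56.4,86.0,-2.3,0,0,-123.3,1],[-56.4,86.0,-2.3,0,0,-123.3,1],[-56.4,86.0,-2.3,0,0,-123.3,1],[-56.4,86.0,-2.3,0,0,-123.3,1]],
])

```text
clock: 1.82
tool_pos: [0.4759, 0.1, 0.2503]
orientation: [-180.0, 0.0, -66.6]
force: [1.6, -0.7, -0.4]
opening: 0.0877
gripper_force: 0.0
```

```bash
python3 -c "
from h import *
mv((.50,.32,.25,-42.3))"
```

```text
t 1.82 pos [0.4759 0.1    0.2503] rpy [-1.7997e+02  1.0000e-02 -6.6630e+01] F [ 1.6 -0.7 -0.4] op 0.0877 gf 0.0
(0.5, 0.32, 0.25, -42.3) [-19.24 -10.94   0.03] [ -0.03   0.   -24.33]
```

play_rows([
  [[-19.2,-10.9,4,0,0,-24.3,1],[-19.2,-10.9,4,0,0,-24.3,1],[-19.2,-10.9,4,0,0,-24.3,1],[-19.2,-10.9,4,0,0,-24.3,1],[-19.2,-10.9,4,0,0,-24.3,1],[-19.2,-10.9,4,0,0,-24.3,1],[-19.2,-10.9,4,0,0,-24.3,1],[-19.2,-10.9,4,0,0,-24.3,1]],
])

```text
clock: 2.48
tool_pos: [0.5012, 0.3178, 0.2089]
orientation: [179.9, 0.0, -42.6]
force: [0.4, -0.3, -0.2]
opening: 0.0878
gripper_force: 0.0
```

Run:
```python
from h import *
mv((.519,.3135,.20,-42.3))
s=snap('wrist','w1.png')
C=R.from_euler('z',-42.3,degrees=True)
for p in [(-60,-45,8),(-60,45,8),(50,45,8),(50,-45,8),(-30,0,42),(30,0,42),(66,-15,22),(66,15,22)]:
    print(p,np.round(proj(s,C.apply(np.array(p)/1000)+[.519,.3135,0])))
```

```text
t 2.48 pos [0.5012 0.3178 0.2089] rpy [179.88   0.   -42.63] F [ 0.4 -0.3 -0.2] op 0.0878 gf 0.0
(0.519, 0.3135, 0.2, -42.3) [ 1.61 -0.89  0.89] [ 0.12  0.   -0.33]
(-60, -45, 8) [310. 220.]
(-60, 45, 8) [231. 221.]
(50, 45, 8) [227. 122.]
(50, -45, 8) [312. 121.]
(-30, 0, 42) [269. 203.]
(30, 0, 42) [269. 143.]
(66, -15, 22) [284. 105.]
(66, 15, 22) [254. 105.]
```

View pics/w1.png

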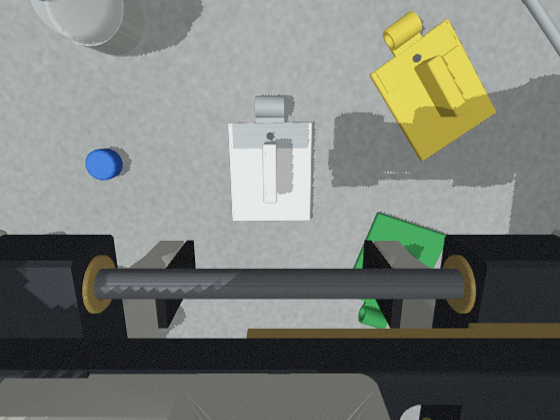

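The picture shows the cover where predicted, within about 1 px: rib (263–275,143–203), knuckle (270,108). Now a check of the bottle's clearance to the gripper body, then down.

Run:
```python
from h import *
a=load('scene0');b=load('side0')
B=two(a,(432,213),b,(161,265))[0];print(B)
C=R.from_euler('z',-42.3,degrees=True)
print('bottle in cover frame',C.inv().apply(B-[.519,.3135,0]))
mv((.519,.3135,.10,-42.3),(.519,.3135,.014,-42.3))
```

```text
[0.72529544 0.32762684 0.04916075]
bottle in cover frame [0.14307498 0.14928807 0.04916075]
t 2.53 pos [0.5013 0.317  0.2095] rpy [179.92  -0.   -42.68] F [ 0.6 -0.1  0.3] op 0.088 gf 0.0
(0.519, 0.3135, 0.1, -42.3) [ 1.54 -0.96 10.95] [ 0.08 -0.   -0.38]
(0.519, 0.3135, 0.014, -42.3) [ 1.54 -0.97 19.55] [ 0.08 -0.   -0.38]
```

play_rows([
  [[1.5,-1.0,4,0,0,-0.4,1],[1.5,-1.0,8,0,0,-0.4,1],[1.5,-1.0,12,0,0,-0.4,1],[1.5,-1.0,14,0,0,-0.4,1],[1.5,-1.0,14,0,0,-0.4,1],[1.5,-1.0,14,0,0,-0.4,1]],
])

```text
clock: 3.03
tool_pos: [0.5196, 0.3131, 0.0702]
orientation: [179.9, -0.0, -42.4]
force: [-0.3, 0.5, 0.7]
opening: 0.0877
gripper_force: 0.0
```

Run:
```python
from h import *
s=snap('wrist','w2.png')
mv((.519,.3135,.014,-42.3))
C=R.from_euler('z',-42.3,degrees=True)
for p in [(-30,0,42),(30,-7,42),(30,7,42),(66,-15,22),(66,15,22),(50,45,8),(50,-45,8)]:
    print(p,np.round(proj(s,C.apply(np.array(p)/1000)+[.519,.3135,0])))
```

```text
t 3.08 pos [0.5204 0.3142 0.0717] rpy [-1.7991e+02 -3.0000e-02 -4.2320e+01] F [0.5 0.3 0.5] op 0.0881 gf 0.0
(0.519, 0.3135, 0.014, -42.3) [-0.06  0.16  5.77] [-0.09 -0.03 -0.02]
(-30, 0, 42) [278. 284.]
(30, -7, 42) [290. 190.]
(30, 7, 42) [266. 190.]
(66, -15, 22) [302. 126.]
(66, 15, 22) [253. 126.]
(50, 45, 8) [210. 150.]
(50, -45, 8) [346. 150.]
```

View pics/w2.png

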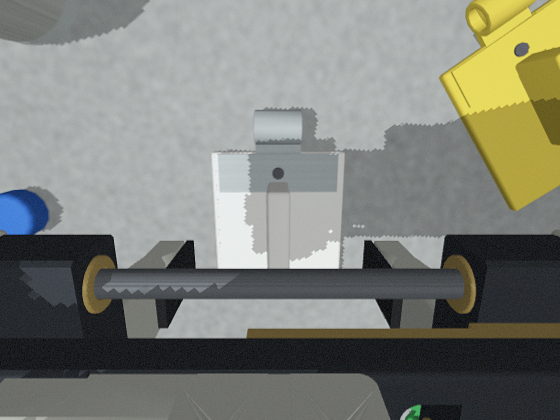

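Everything lines up: rib at columns 267–290 centred between the fingers, knuckle at (278,126). Now I go down and close.

play_rows([
  [[-0.1,0.1,2.5,0,0,0,1],[-0.1,0.1,4.5,0,0,0,1],[-0.1,0.1,5.7,0,0,0,1],[-0.1,0.1,5.7,0,0,0,1],[-0.1,0.1,5.7,0,0,0,0],[-0.1,0.1,5.7,0,0,0,0],[-0.1,0.1,5.7,0,0,0,0],[-0.1,0.1,5.7,0,0,0,0],[-0.1,0.1,5.7,0,0,0,0],[-0.1,0.1,5.7,0,0,0,0],[-0.1,0.1,5.7,0,0,0,0],[-0.1,0.1,5.7,0,0,0,0],[-0.1,0.1,5.7,0,0,0,0],[-0.1,0.1,5.7,0,0,0,0]],
])

```text
clock: 4.25
tool_pos: [0.518, 0.3143, 0.013]
orientation: [180.0, 0.0, -42.3]
force: [0.0, -0.3, 0.5]
opening: 0.0267
gripper_force: 0.0
```

Run:
```python
from h import *
mv((.49,.25,.25,-30))
```

```text
t 4.25 pos [0.518  0.3143 0.013 ] rpy [179.99   0.   -42.3 ] F [ 0.  -0.3  0.5] op 0.0267 gf 0.0
(0.49, 0.25, 0.25, -30) [  2.26   6.64 -23.7 ] [ 1.00e-02  0.00e+00 -1.23e+01]
```

play_rows([
  [[0,0,0,0,0,0,0],[0,0,0,0,0,0,0],[0,0,0,0,0,0,0],[0,0,0,0,0,0,0],[0,0,0,0,0,0,0],[0,0,0,0,0,0,0],[0,0,0,0,0,0,0],[0,0,0,0,0,0,0]],
])

```text
clock: 4.92
tool_pos: [0.518, 0.3143, 0.013]
orientation: [180.0, 0.0, -42.3]
force: [0.8, -0.1, -1.6]
opening: 0.0135
gripper_force: 30.0
```

play_rows([
  [[0,0,-2,0,0,0,0],[0,0,-4,0,0,0,0],[0,0,-7,0,0,0,0],[0,0,-10,0,0,0,0],[0,0,-13,0,0,0,0],[0,0,-16,0,0,0,0],[0,0,-18,0,0,0,0],[0,0,-18,0,0,0,0]],
])

```text
clock: 5.58
tool_pos: [0.5199, 0.3157, 0.1983]
orientation: [-179.6, -0.1, -42.3]
force: [0.1, 1.0, -1.0]
opening: 0.0137
gripper_force: 30.0
```

Run:
```python
from h import *
mv((.475,.033,.20,-13.8))
```

```text
t 5.58 pos [0.5199 0.3157 0.1983] rpy [-1.7957e+02 -6.0000e-02 -4.2270e+01] F [ 0.1  1.  -1. ] op 0.0137 gf 30.0
(0.475, 0.033, 0.2, -13.8) [15.69 23.94 -0.34] [ -0.41  -0.17 -28.47]
```

play_rows([
  [[1,1.5,0,0,0,-2,0],[2.5,3.8,0,0,0,-5,0],[4.2,6.4,0,0,0,-8,0],[6,9.2,0,0,0,-11,0],[7.8,12,0,0,0,-14,0],[9.6,14.8,0,0,0,-17,0],[11.4,17.5,0,0,0,-20,0],[13,20,0,0,0,-23,0],[14.2,21.8,0,0,0,-26,0],[15.2,23.2,-0.2,0,0,-28,0],[15.7,23.9,-0.3,0,0,-28.5,0],[15.7,23.9,-0.3,0,0,-28.5,0],[15.7,23.9,-0.3,0,0,-28.5,0],[15.7,23.9,-0.3,0,0,-28.5,0]],
])

```text
clock: 6.75
tool_pos: [0.4734, 0.0324, 0.1957]
orientation: [180.0, 0.0, -13.8]
force: [-0.1, -0.4, -1.9]
opening: 0.0141
gripper_force: 30.0
```

Run:
```python
from h import *
mv((.475,.033,.20,-13.8))
s=snap('wrist','w3.png')
print(s['origin'],s['attitude'])
J=R.from_euler('z',-13.8,degrees=True);o=np.array([.627,-.004,0])
for p in [(0,-17,131),(0,-42,131),(0,17,131),(0,42,131),(20.5,-90,112),(20.5,90,112)]:
    print(p,np.round(proj(s,J.apply(np.array(p)/1000)+o),1))
```

```text
t 6.75 pos [0.4734 0.0324 0.1957] rpy [ 1.800e+02  2.000e-02 -1.384e+01] F [-0.1 -0.4 -1.9] op 0.0141 gf 30.0
(0.475, 0.033, 0.2, -13.8) [ 0.14 -0.1  -0.43] [ 0.    0.02 -0.04]
[0.54132332 0.01545791 0.35327234] [ 1.64829060e+02 -1.57017585e-02 -1.03909414e+02]
(0, -17, 131) [304.6 -38.2]
(0, -42, 131) [347.4 -38.3]
(0, 17, 131) [246.5 -38.1]
(0, 42, 131) [203.8 -38. ]
(20.5, -90, 112) [419.8 -62.6]
(20.5, 90, 112) [131.6 -62. ]
```

View pics/w3.png

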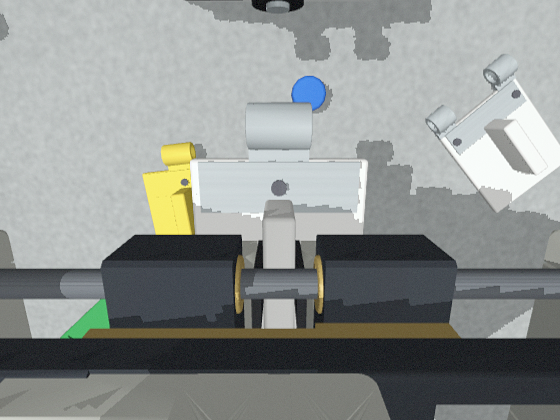

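The picture shows the cover held squarely: knuckle at columns 246–312, rows 103–150, plate edge level at row 159. Next is a standoff 30 mm in front of the hinge at fitting height.

Run:
```python
from h import *
mv((.5338,.0189,.122,-13.8))
```

```text
t 6.8 pos [0.4734 0.0325 0.1958] rpy [ 1.800e+02  2.000e-02 -1.381e+01] F [ 0.4  0.4 -1.6] op 0.0138 gf 30.0
(0.5338, 0.0189, 0.122, -13.8) [ 6.19 -0.12  7.38] [ 0.    0.02 -0.01]
```

play_rows([
  [[0.5,0,1.5,0,0,0,0],[1.2,0,3,0,0,0,0],[2.2,-0.1,4.5,0,0,0,0],[3.2,-0.1,6,0,0,0,0],[4.2,-0.1,7,0,0,0,0],[5.2,-0.1,7.3,0,0,0,0],[5.9,-0.1,7.4,0,0,0,0],[6.2,-0.1,7.4,0,0,0,0],[6.2,-0.1,7.4,0,0,0,0],[6.2,-0.1,7.4,0,0,0,0],[6.2,-0.1,7.4,0,0,0,0]],
])

```text
clock: 7.72
tool_pos: [0.5337, 0.0182, 0.1227]
orientation: [-180.0, -0.0, -13.8]
force: [-0.7, -0.2, -1.7]
opening: 0.0136
gripper_force: 30.0
```

Run:
```python
from h import *
mv((.5338,.0189,.122,-13.8))
s=snap('wrist','w4.png')
J=R.from_euler('z',-13.8,degrees=True);o=np.array([.627,-.004,0])
for p in [(-11,-17,120),(-11,-42,120),(11,17,120),(0,17,131),(0,-17,131),(0,42,131),(20.5,-90,112),(20.5,90,112)]:
    print(p,np.round(proj(s,J.apply(np.array(p)/1000)+o),1))
ob=get_obs(); t=np.array(ob['tool_pos']);Y=R.from_euler('z',ob['orientation'][2],degrees=True)
for p in [(66,-15,22),(66,15,22),(77,15,11),(55,15,11),(50,45,8),(50,-45,8)]:
    print('c',p,np.round(proj(s,Y.apply(np.array(p)/1000+[0,0,-.013])+t),1))
for n in('scene','side'): snap(n,n+'4.png')
im=cv2.imread('pics/w4.png')
cv2.imwrite('pics/w4c.png',cv2.resize(im[0:200,140:420],(800,571),interpolation=cv2.INTER_CUBIC))
```

```text
t 7.72 pos [0.5337 0.0182 0.1227] rpy [-1.7996e+02 -4.0000e-02 -1.3800e+01] F [-0.7 -0.2 -1.7] op 0.0136 gf 30.0
(0.5338, 0.0189, 0.122, -13.8) [-0.   -0.07  0.07] [-0.04 -0.04 -0.  ]
(-11, -17, 120) [313.5  83.7]
(-11, -42, 120) [367.8  83.7]
(11, 17, 120) [238.1  31.1]
(0, 17, 131) [235.8  53.3]
(0, -17, 131) [316.9  53.2]
(0, 42, 131) [176.2  53.4]
(20.5, -90, 112) [472.6  12.3]
(20.5, 90, 112) [80.5 12.9]
c (66, -15, 22) [312.1 126.8]
c (66, 15, 22) [244.1 126.9]
c (77, 15, 11) [245.9 101.9]
c (55, 15, 11) [247.1 149.7]
c (50, 45, 8) [187.4 159.4]
c (50, -45, 8) [369.1 159.2]
```

View pics/w4c.png

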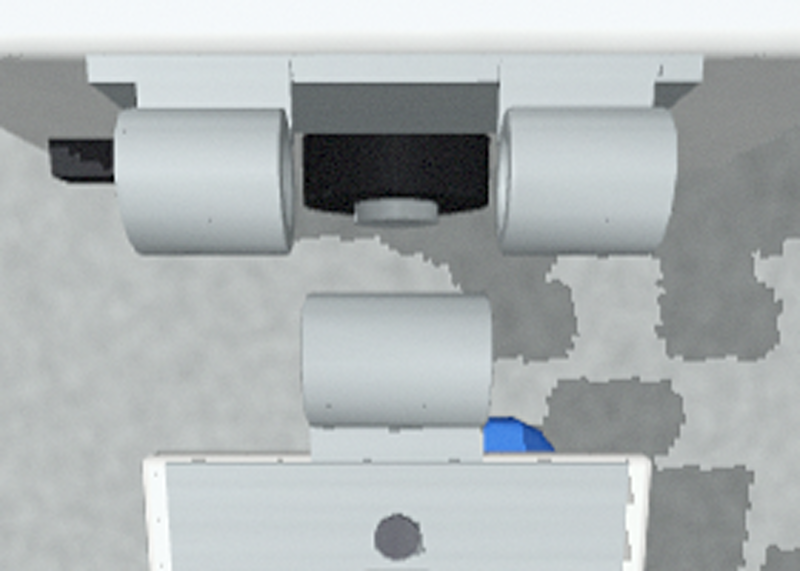

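The picture shows the jamb knuckles at inner columns 293 and 498 of the crop, rows 107–254, and the cover knuckle at columns 303–491, rows 294–427. It is centred within about 0.2 mm and parallel. Next I compute the x and z gap from the tangent rows.

Run:
```python
from h import *
s=load('w4'); A=att(s); K=s['camera_matrix']
Y=R.from_euler('z',-13.8,degrees=True).as_matrix()
def silh(X):  # v rows for axis point at distance along camera plane
    pass
# refine rows from column profile
g=cv2.cvtColor(s['frame'],cv2.COLOR_RGB2GRAY).astype(float)
for n,c0,c1,ed in(('L',190,230,(37.6,88.9)),('R',328,366,(37.6,88.9)),('C',255,300,(102.9,149.5))):
    pr=g[:,c0:c1].mean(1); d=np.abs(np.diff(pr)); v=[]
    for e in ed:
        i=np.arange(int(e)-4,int(e)+5); w=d[i]**2; v.append((w*(i+1)).sum()/w.sum()) # edge between i,i+1 in pixel-edge coords
    for tag,vv in(('refined',np.array(v)-.5),('hand',np.array(ed)-.5)):
        a=np.arctan((vv-K[1,2])/K[1,1]); m=a.mean(); h=(a[1]-a[0])/2
        for mode,D in(('width',.011/np.sin(h)),):
            cam=np.array([0,np.sin(m),np.cos(m)])
            P=np.array(s['origin'])+A@cam*D
            # depth-assumed: z known
            q=A@cam; zt=.12 if n!='C' else .1227-.013+.011
            Q=np.array(s['origin'])+q*(zt-s['origin'][2])/q[2]
            f=lambda P:np.round(Y.T@P*1000,2)
            print(n,tag,np.round(vv,1),'width',f(P),'zknown',f(Q))
    print(np.round(pr[int(ed[0])-3:int(ed[0])+5]),np.round(pr[int(ed[1])-3:int(ed[1])+5]))
```

```text
L refined [37.6 88.7] width [608.21 144.74 114.13] zknown [607.34 144.74 120.  ]
L hand [37.1 88.4] width [608.33 144.74 114.5 ] zknown [607.52 144.73 120.  ]
[217. 218. 221. 205. 153. 165. 171. 179.] [145. 134. 124. 110. 149. 192. 188. 186.]
R refined [37.3 88.7] width [608.15 144.74 115.06] zknown [607.42 144.74 120.  ]
R hand [37.1 88.4] width [608.33 144.74 114.5 ] zknown [607.52 144.73 120.  ]
[210. 212. 205. 179. 161. 167. 172. 181.] [144. 135. 124. 110. 140. 179. 179. 179.]
C refined [102.6 149.3] width [579.72 144.77 116.4 ] zknown [579.82 144.77 120.7 ]
C hand [102.4 149. ] width [579.83 144.77 116.08] zknown [579.94 144.77 120.7 ]
[184. 186. 183. 159. 135. 156. 168. 173.] [157. 150. 132. 141. 189. 208. 210. 210.]
```

play_rows([
  [[0.2,0,0.07,0,0,0,0],[0.4,0,0.07,0,0,0,0],[0.6,0,0.07,0,0,0,0],[0.8,0,0.07,0,0,0,0],[1.0,0,0.07,0,0,0,0],[1.2,0,0.07,0,0,0,0],[1.4,0,0.07,0,0,0,0],[1.6,0,0.07,0,0,0,0],[1.8,0,0.07,0,0,0,0],[2.0,0,0.07,0,0,0,0],[2.2,0,0.07,0,0,0,0],[2.4,0,0.07,0,0,0,0],[2.6,0,0.07,0,0,0,0],[2.7,0,0.07,0,0,0,0],[2.75,0,0.07,0,0,0,0],[2.75,0,0.07,0,0,0,0],[2.75,0,0.07,0,0,0,0],[2.75,0,0.07,0,0,0,0]],
])

```text
clock: 9.37
tool_pos: [0.5604, 0.0115, 0.1213]
orientation: [180.0, 0.0, -13.8]
force: [-0.9, -0.4, -2.3]
opening: 0.0137
gripper_force: 30.0
```

Run:
```python
from h import *
mv((.5338,.0189,.122,-13.8))
snap('wrist','w5.png');a=snap('scene','scene5.png');b=snap('side','side5.png')
for n,s in(('scene',a),('side',b)): print(n,proj(s,[.626,-.004,.12]))
im=cv2.imread('pics/w5.png');c=cv2.resize(im[40:180,150:410],(780,420),interpolation=cv2.INTER_CUBIC)
def f(s,w):
    u,v=proj(s,[.626,-.004,.12]).astype(int); i=s['frame'][v-15:v+15,u-32:u+33,::-1]
    return cv2.resize(i,(390,180),interpolation=cv2.INTER_CUBIC)
cv2.imwrite('pics/v5.png',np.vstack([c,np.hstack([f(a,0),f(b,0)])]))
```

```text
t 9.37 pos [0.5604 0.0115 0.1213] rpy [180.    0.  -13.8] F [-0.9 -0.4 -2.3] op 0.0137 gf 30.0
(0.5338, 0.0189, 0.122, -13.8) [-2.76 -0.08 -0.07] [ 0.  0. -0.]
scene [334.72936538 243.57279132]
side [238.84201301 188.76966923]
```

View pics/v5.png

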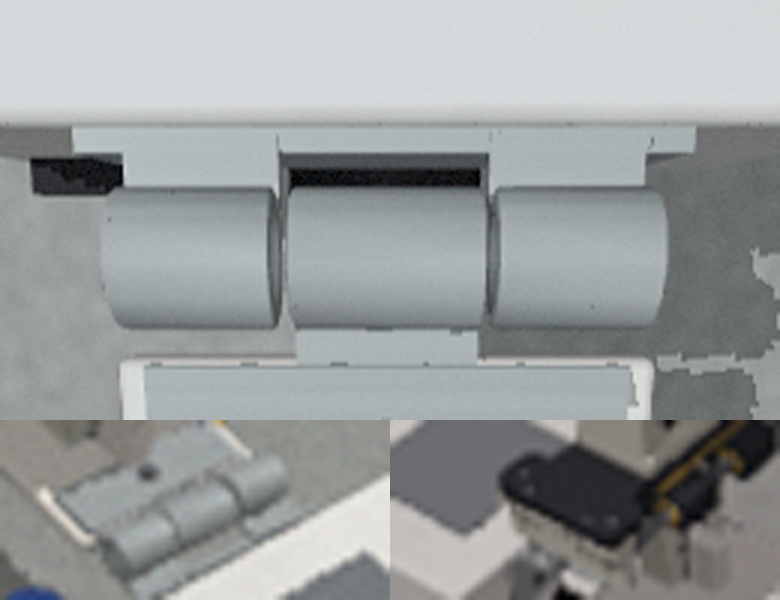

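The picture shows the three knuckles in line: rows 187–328 for all, about 1 mm gap on each side, and collinear in the scene view too. No contact force. Holding.

play_rows([
  [[0,0,0,0,0,0,0],[0,0,0,0,0,0,0],[0,0,0,0,0,0,0],[0,0,0,0,0,0,0],[0,0,0,0,0,0,0],[0,0,0,0,0,0,0],[0,0,0,0,0,0,0],[0,0,0,0,0,0,0],[0,0,0,0,0,0,0],[0,0,0,0,0,0,0],[0,0,0,0,0,0,0],[0,0,0,0,0,0,0],[0,0,0,0,0,0,0],[0,0,0,0,0,0,0],[0,0,0,0,0,0,0],[0,0,0,0,0,0,0],[0,0,0,0,0,0,0],[0,0,0,0,0,0,0],[0,0,0,0,0,0,0],[0,0,0,0,0,0,0]],
])

```text
clock: 11.18
tool_pos: [0.5605, 0.0115, 0.1213]
orientation: [-180.0, -0.0, -13.8]
force: [-1.2, 0.5, -2.0]
opening: 0.0141
gripper_force: 30.0
```

play_rows([
  [[0,0,0,0,0,0,0],[0,0,0,0,0,0,0],[0,0,0,0,0,0,0],[0,0,0,0,0,0,0],[0,0,0,0,0,0,0],[0,0,0,0,0,0,0],[0,0,0,0,0,0,0],[0,0,0,0,0,0,0],[0,0,0,0,0,0,0],[0,0,0,0,0,0,0],[0,0,0,0,0,0,0],[0,0,0,0,0,0,0],[0,0,0,0,0,0,0],[0,0,0,0,0,0,0],[0,0,0,0,0,0,0],[0,0,0,0,0,0,0]],
])

```text
clock: 12.52
tool_pos: [0.5605, 0.0115, 0.1213]
orientation: [180.0, 0.0, -13.8]
force: [-0.4, -0.4, -2.3]
opening: 0.0137
gripper_force: 30.0
```

```bash
python3 -c "
from h import *
mv()
print(close_job())"
```

```text
t 12.52 pos [0.5605 0.0115 0.1213] rpy [180.    0.  -13.8] F [-0.4 -0.4 -2.3] op 0.0137 gf 30.0
the job is handed in; nothing more can be done
None
```

The single-knuckle cover is held level between the module's knuckles with the holes lined up to about 1 mm by the wrist camera, no sign of contact with the module, gripped at 30 N and held steady for 3 s; the job is handed in at 12.5 s, and no verdict was returned.

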